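# Bolt down the wheel crate's lid

## Robot

A 6-joint arm with a two-finger parallel gripper is mounted at the origin on the work surface. World frame = base frame: x ahead of the robot, y to its left, z up, the work surface at z = 0. Lengths are in m, angles in rad, forces in N, time in s.
With the tool pointing down it reaches from about 0.35 to 0.85 m from the base axis. Payload 8.1 kg.
Tool frame: the origin (TCP) lies midway between the tips of the shut fingers; the grasp point (between the pads) lies 19 mm behind it; z points along the fingers, y is the direction in which the jaws open and shut (so a half turn about z gives the same grasp; the last joint's range is limited). The gripper opens to 93 mm and grips with 3 to 60 N. Pads are 15 mm wide; open, the fingers measure 128 mm over their backs; the gripper's body (75 mm by 188 mm) begins 65 mm behind the grasp point.
Start: joints at [-1.423, 0.13, 1.488, -0, 1.523, -0.085], TCP at [0.138, -0.584, 0.187] pointing down, gripper open.
Joint ranges: [-2.96, 2.96], [-0.89, 2.26], [0.02, 2.5], [-1.34, 4.48], [0, 2.73], [-2.66, 2.66]. Speed limits (rad/s): [2.39, 2.39, 2.79, 3.14, 3.14, 3.14].

## Interface

Orientations are given as a rotation vector (axis times angle).
In Python, from plant import robot gives the robot as it stands. The module is installed in compiled form; this text tells all that it offers.
- The arm moves only by the shell command python3 -m pendant 'ROWS' [FORCE]. ROWS is JSON, a list of rows, each an object with "translation": the shift along the tool's x, y, z in mm, a list of three; "twist": the turn, a rotation vector about the tool's x, y, z in rad, a list of three; "grip": the opening, from -1 (shut) to 1 (fully open). A call has exactly 10 rows; each row shifts and turns the pose as measured when the row begins, along the tool's axes as they then stand; what a row does not reach is not made up. A row lasts 1/10 s, in which the tool goes at most 50 mm and 8.59 degrees, less where a joint would pass 70% of its speed; a pose out of reach is approached as far as the arm can. A call is refused whole if a number of a shift passes 50 or a number of a turn 0.15, either way. A call with a gripper value outside its range is refused whole. The fingers move at their own pace and stop on an object; FORCE is the grip in N (left out, the last holds). Time passes only in rows, so rows that do not move let the fingers close, or fill a call up. It gives the time, the measured TCP pose, the force and the opening at its end, in the units of the state.
- robot.read_state(): the state, without advancing time (a new reading comes with each control period).
- robot.read_camera(name): name is "scene" or "top" or "wrist"; returns (picture, depth): 400x640x3 uint8, red, green, blue; 400x640 float32, m along the optical axis (not along the pixel's ray), 0 where there is no reading.
- robot.camera_info(name): a dict with "vertical_fov" (degrees; the focal length in pixels is half the picture's height over the tangent of half this angle, whatever the lens; pixels are square), "cx", "cy" (the principal point, pixels), "cam_to_world" (4x4, takes a point from camera to world coordinates). Camera axes: x right, y up, looking along -z (the intrinsics and any distortion apply to the point x, -y, -z); pixel columns grow to the right and rows downward; lengths in m; the calibration is good to about 2 mm. The wrist camera is an equidistant fisheye: a pixel r from the principal point sees the ray r / f radians off the axis. A picture is of the moment at which its call begins: read the wrist's pose just before it. camera_info takes no time and is no camera call; for the wrist camera it gives the pose at the moment of the call.
- robot.close_job(): hands the job in, once; it reports no verdict.
The state is a dict: "t": time; "q": joint angles; "dq": joint speeds; "joint_torque": joint torques, N m; "tool_pos": TCP position; "orientation": TCP orientation; "force": force on the tool from outside, world axes, zero at the start; "wrist_torque": the same for the moment, N m; "opening": finger opening in m.
Only numpy, scipy, OpenCV 4.12 (cv2) and the standard library are available. Lean on these libraries where they do the work, as an engineer would, in place of code of your own. Each camera call takes 0.05 s, during which the arm holds its last target. There are 200 camera calls.

## Task

The lid of the plywood wheel crate is shut but not locked: slide its barrel bolt across into the staple on the fixed board, feel for the notch in the steel keeper plate beside the bolt, and turn the handle down into it until it lies flat at the bottom of the notch. Go gently: do not force the handle against the keeper, and leave the loose things on and around the crate where they are.

Things in the scene. Friction and masses are not known exactly. Their poses are not given: they have to be found in the camera images.
- latch (a point): Point on the bolt's axis where the handle is rooted when joint bolt is 0; fixed to the crate. y: level, along the bolt, the way it is thrown; z: up; x: level, away from the side to which the handle turns down. The crate's lid is level, 34 mm below this point. The rod is 16 mm thick, in two guide straps that stand 13 mm above the axis, on a batten 40 mm wide.
- staple (a point): Middle of the staple on the crate's fixed top board, which takes the rod's tip: on the bolt's axis, 192 mm from the latch point. The plywood crate (280 x 440 x 120 mm) is heavy and stays put.
- knob (a point): Centre of the black ball knob, 24 mm in diameter, on the end of the handle, 65 mm from the bolt's axis. The handle is a 10 mm round bar square to the rod and turns with it. In the latch frame the knob is at (-65 sin a, s, 65 cos a) mm, for joint bolt = s in mm and joint handle = a.
- bolt (a joint): How far the bolt is thrown, m: 0 drawn back; 0.09 hard against its front guide strap, past the notch. It starts at 0 to 0.02 and moves stiffly (about 3 N). The keeper beside it bends if the handle is pressed on it with more than 40 N; a push at the knob acts about twice as strongly at the keeper.
- handle (a joint): Turn of the handle about the rod, rad: 0 upright; grows as it goes down to the latch's -x side; 1.57 level, at the bottom of the notch. It starts at -0.1 to 0.4 and stays where it is left (about 2 N at the knob turns it).
- keeper_mid (a point): Point on the lid, fixed to the crate, 62 mm along y and 25 mm to -x from the latch point, near the notch of the keeper: a steel angle, its upright plate 6 mm thick (22 to 28 mm from the bolt's axis) along the bolt's whole travel. It is screwed on through slotted holes, so its notch is anywhere from bolt = 0.046 to 0.078, differs each time and is not reported.
- keeper_edge (a point): As keeper_mid, but 30 mm along y, on the plate's top edge before the notch, 12 mm above the axis: a handle turned down too soon rests on it at about 0.87 rad. The notch is 14 mm wide, its floor 5 mm below the axis. Past it a horn stands 32 mm above the axis: a handle slid along while resting on the low edge is stopped by it, in line with the notch; an upright one passes over.
- spanner: loose steel spanner on the lid, behind the bolt, 170 mm; bystander
- bearing: loose steel bearing ring on the crate's fixed board, 48 mm; bystander
- wheel: loose rubber-treaded wheel on the bench, 130 mm; bystander
- oil: white bottle on the bench, 170 mm tall; bystander
- tumbler: black tumbler on the bench, 160 mm tall; bystander
- tape: roll of grey tape on the bench, 104 mm; bystander
- driver: screwdriver on the bench; bystander

How it is judged:
By the outcome, as a careful person would: the job done as asked, in the order asked, and still so for the second after the job is handed in, with the robot touching nothing.
It also fails if it takes over 58 s, if anything falls off the work surface, if the arm or the gripper's body presses on something with over 40 N, if the wrist force passes 120 N, or if a joint passes its speed limit or range.

## Working session

There is one attempt and no reset: what is moved stays moved. The work goes in short steps, Python scripts to look and compute and a shell command to move; the robot and the scene stay as the last step left them, time stands still between calls to the robot, and variables do not carry over. Pictures are saved under pics/ and viewed, about 8 in all and at most 12, crops included, and the job is handed in when it is done.

```bash
mkdir -p pics; cat > h.py <<'E'
import numpy as np, cv2
from plant import robot
def ray(n,u,v):
    i=robot.camera_info(n);f=200/np.tan(np.radians(i["vertical_fov"])/2)
    x,y=(u-i["cx"])/f,(v-i["cy"])/f;M=np.array(i["cam_to_world"])
    return M,x,y
def pt(n,u,v,d):
    M,x,y=ray(n,u,v);return (M@[x*d,-y*d,-d,1])[:3]
def plane(n,u,v,z):
    M,x,y=ray(n,u,v);r=M[:3,:3]@[x,-y,-1];return M[:3,3]+r*(z-M[2,3])/r[2]
E
python3 - <<'E'
from h import *
s=robot.read_state();print({k:np.round(v,3) for k,v in s.items()})
for n in("scene","top"):
    p,d=robot.read_camera(n);np.savez(f"{n}0.npz",p=p,d=d);cv2.imwrite(f"pics/{n}0.png",p[:,:,::-1]);i=robot.camera_info(n);print(n,i)
E
```

```text
{'t': np.float64(0.0), 'q': array([-1.423,  0.131,  1.489, -0.   ,  1.523, -0.085]), 'dq': array([ 0.001, -0.001, -0.001,  0.   , -0.   ,  0.   ]), 'joint_torque': array([-1.0000e-03, -5.5986e+01, -4.9175e+01,  7.7000e-02,  3.6000e-02,
       -0.0000e+00]), 'tool_pos': array([ 0.138, -0.583,  0.186]), 'orientation': array([-3.119, -0.365,  0.   ]), 'force': array([-1.318,  0.071, -0.382]), 'wrist_torque': array([-0.026, -0.035, -0.045]), 'opening': np.float64(0.093)}
scene {'vertical_fov': 46.18583891158554, 'cx': 318.3392397723071, 'cy': 192.49037043947067, 'cam_to_world': array([[ 0.78623774, -0.34909004,  0.50986896,  1.41013076],
       [ 0.61791319,  0.43926369, -0.65209715, -1.15636865],
       [ 0.0036737 ,  0.82775815,  0.56107303,  1.12749142],
       [ 0.        ,  0.        ,  0.        ,  1.        ]])}
top {'vertical_fov': 45.17149823344771, 'cx': 313.5462132502566, 'cy': 209.38071801335727, 'cam_to_world': array([[ 0.00331845,  0.99406042, -0.10877901,  0.33103891],
       [-0.99975535,  0.00567682,  0.02137785,  0.00339363],
       [ 0.02186839,  0.10868146,  0.99383606,  1.51887661],
       [ 0.        ,  0.        ,  0.        ,  1.        ]])}
```

View pics/scene0.png

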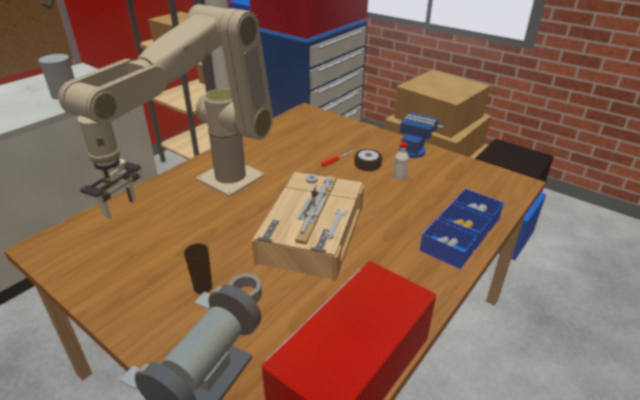

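View pics/top0.png

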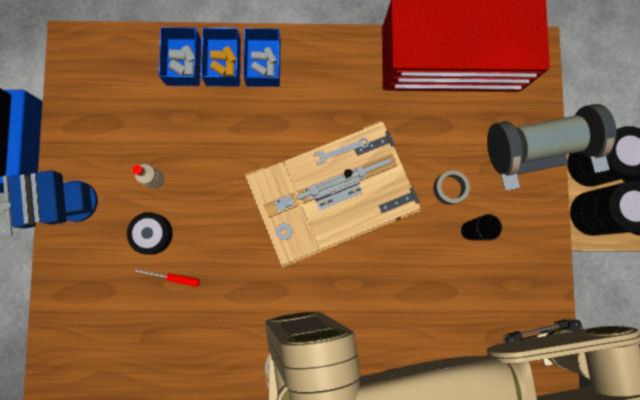

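The scene view shows the crate at about (310,220). In the top view it is centred at (333,195), with the knob at (348,173), the staple at (284,203) and the keeper at (338,198). I'll enlarge the top view and measure.

```bash
python3 - <<'E'
from h import *
z=np.load("top0.npz");p,d=z["p"],z["d"]
c=p[115:270,240:430];cv2.imwrite("pics/c0.png",cv2.resize(c,None,fx=4,fy=3.85,interpolation=cv2.INTER_CUBIC)[:,:,::-1])
hsv=cv2.cvtColor(p,cv2.COLOR_RGB2HSV)
m=(p.max(2)<45).astype(np.uint8);m[:, :335]=0;m[:,362:]=0;m[:160]=0;m[188:]=0
n,l,st,ce=cv2.connectedComponentsWithStats(m)
for k in range(1,n):
    print("dark",st[k],ce[k],np.median(d[l==k]))
# lid plane heights
for u,v in[(330,230),(290,240),(262,180),(310,150),(372,200),(400,180),(348,173),(284,203),(338,198)]:
    print(u,v,p[v,u],np.round(pt("top",u,v,d[v,u]),3))
# wood crate mask contour
P=np.zeros((400,640,3));
M,x,y=ray("top",*np.meshgrid(np.arange(640),np.arange(400)))
C=np.stack([x*d,-y*d,-d],-1)@M[:3,:3].T+M[:3,3]
np.save("topxyz.npy",C)
mm=((C[...,2]>.1)&(C[...,2]<.2)).astype(np.uint8);mm[:110]=0;mm[275:]=0;mm[:,:230]=0;mm[:,430:]=0
cs,_=cv2.findContours(mm,0,2);k=max(cs,key=cv2.contourArea);r=cv2.minAreaRect(k);print(r)
for b in cv2.boxPoints(r): print(b,np.round(plane("top",b[0],b[1],.12),3))
E
```

```text
dark [345 170   7   7  36] [347.83333333 172.97222222] 1.3116333
330 230 [228 187 127] [0.331 0.003 1.519]
290 240 [218 176 121] [0.394 0.041 0.118]
262 180 [227 186 126] [0.57  0.125 0.123]
310 150 [182 128  73] [ 0.689 -0.017  0.002]
372 200 [204 161 108] [ 0.512 -0.198  0.124]
400 180 [207 165 112] [ 0.573 -0.282  0.123]
348 173 [31 29 25] [ 0.573 -0.118  0.226]
284 203 [154 165 171] [0.497 0.058 0.168]
338 198 [157 165 171] [ 0.517 -0.098  0.126]
((333.6551208496094, 192.63792419433594), (100.08978271484375, 151.52740478515625), 68.19859313964844)
[244.72409 174.31033] [0.587 0.176 0.12 ]
[385.41373  118.034485] [ 0.761 -0.241  0.12 ]
[422.58615 210.96552] [ 0.481 -0.347  0.12 ]
[281.8965  267.24136] [0.316 0.064 0.12 ]
```

View pics/c0.png

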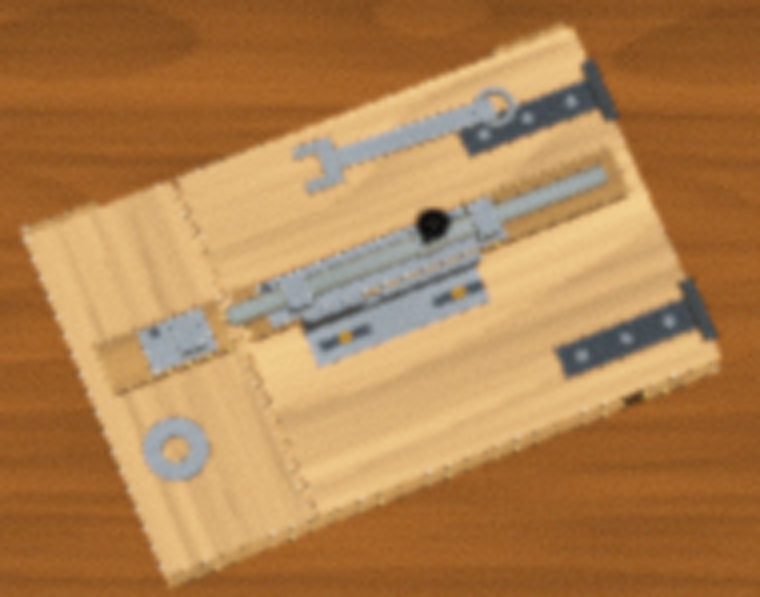

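Crop of the top view: rod from the tail at (603,177) to the tip at (230,313), staple plate at (178,343), knob at (432,224). The keeper sits below the rod at (310–490, 250–350). I'll compute the latch frame now.

```bash
cat >> h.py <<'E'
def tri(a,b):
    A=np.zeros((3,3));B=np.zeros(3)
    for n,u,v in(a,b):
        M,x,y=ray(n,u,v);r=M[:3,:3]@[x,-y,-1];r/=np.linalg.norm(r);Q=np.eye(3)-np.outer(r,r);A+=Q;B+=Q@M[:3,3]
    p=np.linalg.solve(A,B);return p
E
python3 - <<'E'
from h import *
z=np.load("scene0.npz");p,d=z["p"],z["d"]
m=(p.max(2)<60).astype(np.uint8);m[:170]=0;m[212:]=0;m[:,:300]=0;m[:,340:]=0
n,l,st,ce=cv2.connectedComponentsWithStats(m)
for k in range(1,n): print("dark",st[k],ce[k],np.median(d[l==k]))
f=lambda a,b:(240+a/4-.4,115+b/3.85-.4)
C=np.load("topxyz.npy")
lid=np.median(C[205:225,330:350,2]);print("lid z",lid,np.median(C[225:240,300:320,2]))
za=.122+.034
T=plane("top",*f(603,177),za+.006);H=plane("top",*f(235,312),za+.006);S=plane("top",*f(178,343),za+.012)
y=(H-T);y/=np.linalg.norm(y);print("tail,tip,staple",T,H,S,"rod dir",y,"tip->staple",S-H)
y=np.array([-.379,.925,0]);y/=np.linalg.norm(y);x=np.array([y[1],-y[0],0])
L=S-.192*y;L[2]=za;print("latch",L)
for nm,q in(("tail",T),("tip",H),("staple",S)): print(nm,x@(q-L),y@(q-L))
if n>1:
    k=max(range(1,n),key=lambda k:st[k][4]);K=tri(("top",347.8,173),("scene",*ce[k]));print("knob",K,"latch fr",x@(K-L),y@(K-L),K[2]-za)
for zz in(.205,.21,.215,.22):
    K=plane("top",347.8,173,zz);print(zz,K,x@(K-L),y@(K-L))
cv2.imwrite("pics/s1.png",cv2.resize(p[165:280,245:370],None,fx=5,fy=5,interpolation=cv2.INTER_CUBIC)[:,:,::-1])
E
```

```text
lid z 0.11965500488983638 0.11912590466902273
tail,tip,staple [ 0.62230257 -0.24669976  0.162     ] [0.51865594 0.01760312 0.162     ] [0.49460207 0.05764915 0.168     ] rod dir [-0.36508275  0.93097507  0.        ] tip->staple [-0.02405388  0.04004603  0.006     ]
latch [ 0.56739679 -0.12001607  0.156     ]
tail 0.0027757448778318403 -0.13804237820421908
tip 0.007074986798449534 0.14582405221522265
staple -1.9609782584900208e-17 0.192
0.205 [ 0.57701939 -0.11967303  0.205     ] 0.009034234122829651 -0.0033308784803107653
0.21 [ 0.5760833 -0.1192047  0.21     ] 0.008345599813542885 -0.00254260317952094
0.215 [ 0.57514722 -0.11873636  0.215     ] 0.007656965504256021 -0.0017543278787310588
0.22 [ 0.57421113 -0.11826803  0.22      ] 0.006968331194969357 -0.0009660525779412751
```

View pics/s1.png

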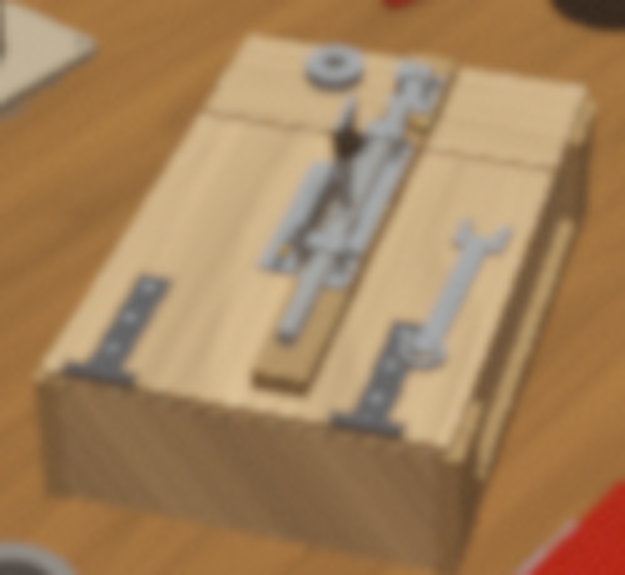

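The scene crop shows the handle nearly upright, with the knob at crop (347,143), which is full image (314,193.5). The keeper is to the left of the rod, on the robot's side. I'll move up and over for a close look.

```bash
python3 -m pendant '[{"translation":[0,0,-50],"twist":[0,0,0],"grip":0},{"translation":[0,0,-50],"twist":[0,0,0],"grip":0},{"translation":[0,0,-50],"twist":[0,0,0],"grip":0},{"translation":[38,-25,0],"twist":[0,0,0],"grip":0},{"translation":[38,-25,0],"twist":[0,0,0],"grip":0},{"translation":[38,-25,0],"twist":[0,0,0],"grip":0},{"translation":[38,-25,0],"twist":[0,0,0],"grip":0},{"translation":[38,-25,0],"twist":[0,0,0],"grip":0},{"translation":[38,-25,0],"twist":[0,0,0],"grip":0},{"translation":[38,-25,0],"twist":[0,0,0],"grip":0}]' 10
python3 - <<'E'
from h import *
print(tri(("top",347.8,173),("scene",314,193.3)))
E
```

```text
t: 1.1
tool_pos: [0.3597, -0.346, 0.3375]
orientation: [-3.11, -0.347, 0.001]
force: [1.5, -0.9, -0.2]
opening: 0.0462
[ 0.57574882 -0.11684682  0.22036274]
```

```bash
python3 -m pendant '[{"translation":[37,-25,0],"twist":[0,0,0],"grip":0},{"translation":[37,-25,0],"twist":[0,0,0],"grip":0},{"translation":[37,-25,0],"twist":[0,0,0],"grip":0},{"translation":[37,-25,0],"twist":[0,0,0],"grip":0},{"translation":[37,-25,0],"twist":[0,0,0],"grip":0},{"translation":[37,-25,0],"twist":[0,0,0],"grip":0},{"translation":[20,-15,0],"twist":[0,0,0],"grip":0},{"translation":[0,0,0],"twist":[0,0,-0.08],"grip":0},{"translation":[0,0,0],"twist":[0,0,-0.08],"grip":0},{"translation":[0,0,0],"twist":[0,0,0],"grip":0}]'
python3 - <<'E'
from h import *
i=robot.camera_info("wrist");print(i);s=robot.read_state();print(s["tool_pos"],s["orientation"])
p,d=robot.read_camera("wrist");np.savez("w1.npz",p=p,d=d,M=i["cam_to_world"]);cv2.imwrite("pics/w1.png",p[:,:,::-1])
E
```

```text
t: 2.1
tool_pos: [0.5679, -0.1131, 0.3337]
orientation: [-3.062, -0.615, 0.01]
force: [-0.2, -0.1, -0.6]
opening: 0.0462
{'vertical_fov': 65.70646984690485, 'cx': 323.7455907652572, 'cy': 199.2113107459333, 'cam_to_world': array([[ 0.38625317,  0.88479787,  0.26065537,  0.63920215],
       [-0.92220657,  0.37611371,  0.08985276, -0.08633466],
       [-0.01853453, -0.27508401,  0.96124152,  0.53256504],
       [ 0.        ,  0.        ,  0.        ,  1.        ]])}
[ 0.56786298 -0.11311046  0.33368973] [-3.06235414 -0.61474477  0.00965241]
```

View pics/w1.png

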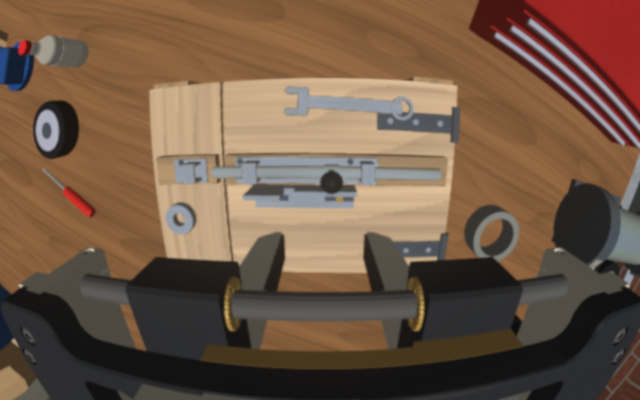

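The wrist view is aligned with the bolt: rod along row 173 from (213,172) to (441,174), knob at (331,182), staple at (190,171), keeper at about (245–355, 193–205). I'll enlarge it and fit the axis.

```bash
cat >> h.py <<'E'
def wplane(M,u,v,z):
    i=robot.camera_info("wrist");f=200/np.tan(np.radians(i["vertical_fov"])/2)
    a=np.array([u-i["cx"],v-i["cy"]]);r=np.hypot(*a)+1e-9;t=r/f
    e=M[:3,:3]@[np.sin(t)*a[0]/r,-np.sin(t)*a[1]/r,-np.cos(t)];return M[:3,3]+e*(z-M[2,3])/e[2]
E
python3 - <<'E'
from h import *
z=np.load("w1.npz");p,M=z["p"],z["M"]
cv2.imwrite("pics/w1c.png",cv2.resize(p[140:225,160:350],None,fx=4.2,fy=4.2,interpolation=cv2.INTER_CUBIC)[:,:,::-1])
m=(p.max(2)<45).astype(np.uint8);m[:165]=0;m[200:]=0;m[:,:315]=0;m[:,350:]=0
n,l,st,ce=cv2.connectedComponentsWithStats(m);k=max(range(1,n),key=lambda k:st[k][4]);print(st[k],ce[k])
za=.154
R1=wplane(M,441,174,za+.004);R0=wplane(M,213,172.5,za+.004);S=wplane(M,190,171,za+.013)
y=R0-R1;y[2]=0;y/=np.linalg.norm(y);x=np.array([y[1],-y[0],0]);print("dir",y,R1,R0,S,"len",np.linalg.norm(R0-R1))
K=wplane(M,*ce[k],za+.064);print("knob wrist",K)
M2,a,b=ray("top",347.8,173);
def dirw(u,v): 
    q=wplane(M,u,v,0);return (q-M[:3,3])/np.linalg.norm(q-M[:3,3])
L=[(M[:3,3],dirw(*ce[k]))]
for nn,u,v in(("top",347.8,173),("scene",314,193.3)):
    q=plane(nn,u,v,0);o=np.array(robot.camera_info(nn)["cam_to_world"])[:3,3];L.append((o,(q-o)/np.linalg.norm(q-o)))
A=0;B=0
for o,r in L: Q=np.eye(3)-np.outer(r,r);A=A+Q;B=B+Q@o
K=np.linalg.solve(A,B);print("knob",K,[np.linalg.norm((np.eye(3)-np.outer(r,r))@(K-o)) for o,r in L])
print("knob off axis x",x@(K-R0),"y from staple",y@(K-S), "staple off axis",x@(S-R0))
E
```

```text
Traceback (most recent call last):
ValueError: max() iterable argument is empty
```

View pics/w1c.png

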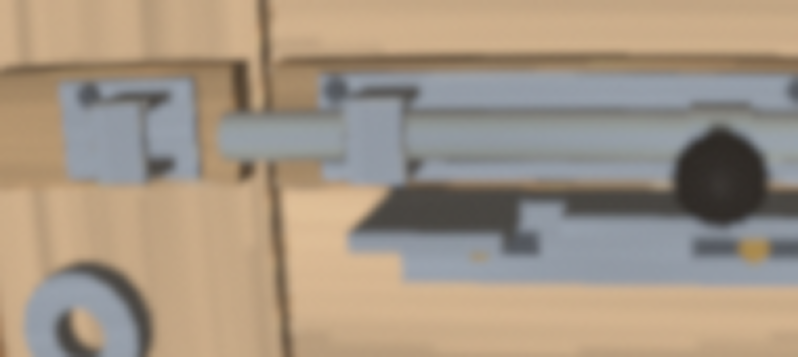

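Crop of the wrist view: knob at (721,176), rod centre at row 136, rod tip at column 219, staple at columns 60–200. In the keeper's dark inner face, the bright gap at columns 520–565, row 208 is the notch. The horn is to its left and the low edge to its right.

```bash
python3 - <<'E'
from h import *
z=np.load("w1.npz");p,M=z["p"],z["M"]
g=lambda a,b:(160+a/4.2-.4,140+b/4.2-.4)
za=.154
R1=wplane(M,441,174,za+.004);R0=wplane(M,*g(219,136),za+.004);S=wplane(M,*g(125,138),za+.013)
y=R0-R1;y[2]=0;print("len",np.linalg.norm(y));y/=np.linalg.norm(y);x=np.array([y[1],-y[0],0]);print("dir",y,"tip",R0,"S",S)
ku=g(721,176)
L=[]
q=wplane(M,*ku,0);o=M[:3,3];L.append((o,(q-o)/np.linalg.norm(q-o)))
for nn,u,v in(("top",347.8,173),("scene",314,193.3)):
    q=plane(nn,u,v,0);o=np.array(robot.camera_info(nn)["cam_to_world"])[:3,3];L.append((o,(q-o)/np.linalg.norm(q-o)))
A=0;B=0
for o,r in L: Q=np.eye(3)-np.outer(r,r);A=A+Q;B=B+Q@o
K=np.linalg.solve(A,B);print("knob",K,[np.linalg.norm((np.eye(3)-np.outer(r,r))@(K-o)) for o,r in L])
f=lambda nm,P:print(nm,np.round([x@(P-R0),y@(P-K)],4))
f("knob(x off axis)",K);f("knob wrist",wplane(M,*ku,.218));f("staple",S);f("straps",wplane(M,*g(375,138),za+.013));f("strap2",wplane(M,368,172.5,za+.013))
for u in(520,542,565): f("notch floor",wplane(M,*g(u,208),.149))
f("low edge",wplane(M,*g(600,215),.166));f("low edge start",wplane(M,*g(565,215),.166));f("horn end",wplane(M,*g(505,240),.186));f("horn far",wplane(M,*g(350,240),.186))
s=robot.read_state();P=np.array(s["tool_pos"]);
from scipy.spatial.transform import Rotation as R
T=R.from_rotvec(s["orientation"]);print(T.as_matrix());print("knob-tcp in tool mm",1e3*T.inv().apply(K-P)," latch y in tool",T.inv().apply(y))
E
```

```text
len 0.2956183792703327
dir [-0.38180107  0.92424452  0.        ] tip [0.51471225 0.02632893 0.158     ] S [0.50529416 0.05323358 0.167     ]
knob [ 0.57539394 -0.11618359  0.2200467 ] [np.float64(0.0008988409048013668), np.float64(0.0023970213110993065), np.float64(0.001969260634361216)]
knob(x off axis) [0.0017 0.    ]
knob wrist [0.0012 0.0009]
staple [0.0016 0.1833]
straps [0.0007 0.1018]
strap2 [ 0.0014 -0.0437]
notch floor [-0.0248  0.0618]
notch floor [-0.0248  0.055 ]
notch floor [-0.0247  0.0479]
low edge [-0.0224  0.0357]
low edge start [-0.0225  0.0459]
horn end [-0.0247  0.0607]
horn far [-0.0251  0.1057]
[[ 0.92368896  0.38301924 -0.00974474]
 [ 0.38313405 -0.92354373  0.01659169]
 [-0.00264476 -0.01905911 -0.99981486]]
knob-tcp in tool mm [  6.28220903   7.74022022 113.42575851]  latch y in tool [ 0.00144411 -0.99981739  0.01905534]
```

The measurements agree: s ≈ 9 mm, handle ≈ 0 rad, and the notch is about 55 mm beyond the knob (s ≈ 0.064), at x = −25 mm as specified. I'll descend on the knob and grip it gently.

```bash
python3 -m pendant '[{"translation":[6,8,0],"twist":[0.02,0,0],"grip":0},{"translation":[0,0,30],"twist":[0,0,0],"grip":0},{"translation":[0,0,30],"twist":[0,0,0],"grip":0},{"translation":[0,0,30],"twist":[0,0,0],"grip":0},{"translation":[0,0,20],"twist":[0,0,0],"grip":0},{"translation":[0,0,5],"twist":[0,0,0],"grip":0},{"translation":[0,0,0],"twist":[0,0,0],"grip":0},{"translation":[0,0,0],"twist":[0,0,0],"grip":0},{"translation":[0,0,0],"twist":[0,0,0],"grip":0},{"translation":[0,0,0],"twist":[0,0,0],"grip":0}]' 8
python3 - <<'E'
from h import *
from scipy.spatial.transform import Rotation as R
s=robot.read_state();T=R.from_rotvec(s["orientation"]);K=np.array([.5754,-.1162,.220])
print(s["tool_pos"],1e3*T.inv().apply(K-s["tool_pos"]),T.inv().apply([-.3818,.9242,0]),s["force"])
E
```

```text
t: 3.15
tool_pos: [0.5751, -0.1182, 0.2192]
orientation: [-3.054, -0.571, 0.008]
force: [0.1, -0.9, 0.6]
opening: 0.0465
[ 0.57506864 -0.11815565  0.21923886] [ 1.01628086 -1.72972974 -0.69921359] [-0.02219336 -0.99908781  0.03532526] [ 0.10779661 -0.86550325  0.57992019]
```

```bash
python3 -m pendant '[{"translation":[1,-2,0],"twist":[-0.035,0,-0.022],"grip":0},{"translation":[0,0,5],"twist":[0,0,0],"grip":0},{"translation":[0,0,5],"twist":[0,0,0],"grip":0},{"translation":[0,0,0],"twist":[0,0,0],"grip":-0.3},{"translation":[0,0,0],"twist":[0,0,0],"grip":-0.6},{"translation":[0,0,0],"twist":[0,0,0],"grip":-0.8},{"translation":[0,0,0],"twist":[0,0,0],"grip":-0.8},{"translation":[0,0,0],"twist":[0,0,0],"grip":-0.8},{"translation":[0,0,0],"twist":[0,0,0],"grip":-0.8},{"translation":[0,0,0],"twist":[0,0,0],"grip":-0.8}]' 8
cat > st.py <<'E'
from h import *
from scipy.spatial.transform import Rotation as R
s=robot.read_state();T=R.from_rotvec(s["orientation"]);K=np.array([.5754,-.1162,.220])
y=np.array([-.3818,.9242,0]);x=np.array([.9242,.3818,0]);d=np.array(s["tool_pos"])-K;F=np.array(s["force"])
print("TCP latch-frame vs knob start mm",np.round(1e3*np.array([x@d,y@d,d[2]]),1),"y in tool",np.round(T.inv().apply(y),3),"F xyz latch",np.round([x@F,y@F,F[2]],1),"open",s["opening"],"torque",np.round(s["wrist_torque"],2))
E
python3 st.py
```

```text
t: 4.15
tool_pos: [0.5765, -0.1159, 0.2106]
orientation: [3.077, 0.614, 0.008]
force: [0.0, -0.4, -1.4]
opening: 0.0094
TCP latch-frame vs knob start mm [ 1.1 -0.1 -9.4] y in tool [ 0.002 -1.    -0.005] F xyz latch [-0.1 -0.4 -1.4] open 0.009380599125006682 torque [-0.02 -0.01 -0.01]
```

The fingers shut to 9.4 mm, so the 24 mm knob is not between them. I'll look.

```bash
python3 - <<'E'
from h import *
i=robot.camera_info("wrist")
p,d=robot.read_camera("wrist");np.savez("w2.npz",p=p,d=d,M=i["cam_to_world"])
q,d=robot.read_camera("scene");np.savez("s2.npz",p=q,d=d)
a=cv2.resize(p,(800,500))[:,:,::-1][60:360,150:650];b=cv2.resize(q[130:250,230:390],(400,300),interpolation=cv2.INTER_CUBIC)[:,:,::-1]
o=np.zeros((600,500,3),np.uint8);o[:300]=a;o[300:,:400]=b;cv2.imwrite("pics/m2.png",o)
E
```

```text
(no output)
```

View pics/m2.png

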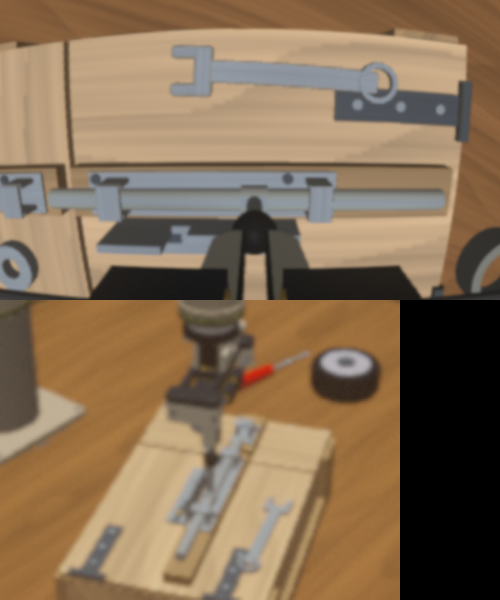

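The wrist picture shows the black knob at crop (255,230), full image (324,232), apparently just in front of or below the fingertips. I'll measure it by depth.

```bash
python3 - <<'E'
from h import *
z=np.load("w2.npz");p,d,M=z["p"],z["d"],z["M"]
print(M.round(3));print(robot.read_state()["tool_pos"])
K0=np.array([.5754,-.1162,.220]);y=np.array([-.3818,.9242,0]);x=np.array([.9242,.3818,0])
i=robot.camera_info("wrist");f=200/np.tan(np.radians(i["vertical_fov"])/2)
for u,v in[(324,220),(324,226),(324,232),(324,238),(324,244),(324,250),(316,232),(332,232),(308,240),(340,240),(312,235)]:
    a=np.array([u-i["cx"],v-i["cy"]]);r=np.hypot(*a)+1e-9;t=r/f;D=d[v,u]
    c=np.array([np.tan(t)*a[0]/r*D,-np.tan(t)*a[1]/r*D,-D]);w=M[:3,:3]@c+M[:3,3]-K0
    print(u,v,p[v,u],D.round(3),np.round(1e3*np.array([x@w,y@w,w[2]]),1))
E
```

```text
[[ 0.384  0.89   0.246  0.645]
 [-0.923  0.368  0.108 -0.085]
 [ 0.005 -0.269  0.963  0.41 ]
 [ 0.     0.     0.     1.   ]]
[ 0.57646038 -0.11584808  0.21063239]
324 220 [32 29 27] 0.196 [10.4  0.6  4.4]
324 226 [35 33 31] 0.193 [7.9 0.7 8.5]
324 232 [40 37 36] 0.192 [ 4.9  0.7 11.1]
324 238 [44 43 42] 0.192 [ 1.2  0.7 12. ]
324 244 [36 33 32] 0.193 [-2.8  0.7 12.1]
324 250 [50 44 38] 0.197 [-8.4  0.6  9.2]
316 232 [34 33 31] 0.193 [4.1 5.7 9.2]
332 232 [36 33 32] 0.193 [ 4.2 -4.4  9.5]
308 240 [78 75 67] 0.166 [10.1  9.5 36.1]
340 240 [79 76 67] 0.166 [10.2 -7.8 36.3]
312 235 [71 69 62] 0.171 [10.8  7.5 30.5]
```

```bash
python3 - <<'E'
from h import *
z=np.load("w2.npz");p,d,M=z["p"],z["d"],z["M"]
print(robot.read_state()["opening"])
for v in range(216,292,6): print(v,(1e3*d[v,288:364:4]).astype(int))
cv2.imwrite("pics/w2c.png",cv2.resize(p[200:300,270:380],None,fx=5.5,fy=5.5,interpolation=cv2.INTER_CUBIC)[:,:,::-1])
E
```

```text
0.009599488079332913
216 [265 263 265 263 262 264 262 259 228 203 231 259 263 263 263 264 264 263
 263]
222 [285 288 287 286 286 286 198 194 194 194 194 196 200 287 286 286 288 287
 286]
228 [278 279 280   0 280 198 194 193 191 192 193 194 195 202 279 279 280 279
 306]
234 [264 265 265 266 173 173 174 192 191 192 191 192 174 174 174 265 265 265
 310]
240 [260 166 165 165 166 165 166 191 191 192 192 193 166 165 165 165 166 166
 262]
246 [158 158 159 159 159 157 162 195 195 194 194 195 158 159 158 157 159 157
 159]
252 [152 150 151 151 151 150 155 314 314 314 315 315 151 150 150 150 151 150
 152]
258 [145 144 145 145 146 144 149 182 316 316 317 180 148 144 145 144 146 145
 145]
264 [ 84  83  84  84 138 138 141 316 317 319 317 318 143 140 138  83  84  83
  83]
270 [ 81  80  81  80 134 134 138 320 319 320 320 318 137 134 133  79  80  80
  81]
276 [ 77  77  77  80 127 128 131 321 323 324 323 322 132 129 128  77  77  78
  77]
282 [ 75  73  73  76  80 124 127 324 323 325 323 324 127 124  80  75  73  74
  74]
288 [ 71  71  71  74  80 120 124 326 326 326 326 325 122 119  81  75  72  72
  71]
```

View pics/w2c.png

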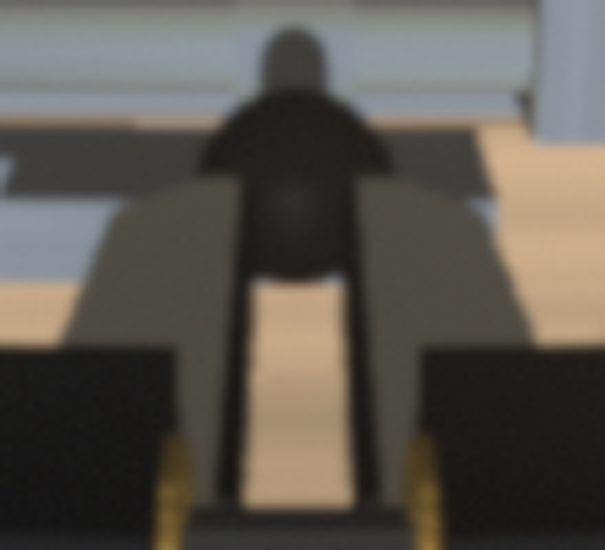

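The fingers are shut above the ball. Their tips read at a depth of 0.174 m, against 0.191 m for the ball top, so they end well short of the reported TCP. I'll check this against the first scene picture and both wrist pictures.

```bash
python3 - <<'E'
from h import *
i=robot.camera_info("wrist");f=200/np.tan(np.radians(i["vertical_fov"])/2)
V,U=np.mgrid[0:400,0:640];a=U-i["cx"];b=V-i["cy"];r=np.hypot(a,b)+1e-9;t=r/f
from scipy.spatial.transform import Rotation as R
def tool(fn,pos,rv):
    z=np.load(fn);D,M=z["d"],z["M"]
    C=np.stack([np.tan(t)*a/r*D,-np.tan(t)*b/r*D,-D],-1)@M[:3,:3].T+M[:3,3]
    return (C-pos)@R.from_rotvec(rv).as_matrix(),D
for fn,pos,rv in(("w1.npz",[.56786,-.11311,.33369],[-3.06235,-.61474,.00965]),("w2.npz",[.57646,-.11585,.21063],[3.077,.614,.008])):
    P,D=tool(fn,np.array(pos),rv)
    m=(D>.12)&(D<.185)&(abs(P[...,1])<.05)&(abs(P[...,0])<.03)
    q=P[m];o=np.argsort(-q[:,2])[:12];print(fn,"deepest finger pts in tool mm\n",np.round(1e3*q[o]).astype(int))
z=np.load("scene0.npz");d=z["d"];M,x,y=ray("scene",*np.meshgrid(np.arange(640),np.arange(400)))
C=np.stack([x*d,-y*d,-d],-1)@M[:3,:3].T+M[:3,3]
m=(C[...,2]>.03)&(C[...,2]<.4)&(np.hypot(C[...,0]-.138,C[...,1]+.583)<.12);m[:,160:]=0
q=C[m];o=np.argsort(q[:,2])[:10];print("scene start lowest pts",np.round(q[o],3))
z=np.load("s2.npz");d=z["d"];C=np.stack([x*d,-y*d,-d],-1)@M[:3,:3].T+M[:3,3]
for v in range(178,206,2): print(v,z["p"][v,308:324:3].sum(-1)//3,np.round(C[v,308:324:3,2],3))
E
```

```text
w1.npz deepest finger pts in tool mm
 [[  9 -27 -31]
 [  9  27 -32]
 [  1  22 -32]
 [  9 -28 -32]
 [  7 -25 -32]
 [  8 -28 -32]
 [  9 -28 -32]
 [  9  25 -32]
 [  9  24 -32]
 [  7  23 -32]
 [  9 -27 -32]
 [  9  26 -33]]
w2.npz deepest finger pts in tool mm
 [[  9   8 -32]
 [  7  -7 -32]
 [  9  -9 -32]
 [  9 -10 -32]
 [  7  -6 -33]
 [  7   5 -33]
 [  9   6 -33]
 [  9   7 -33]
 [  8   5 -33]
 [  9   9 -33]
 [  9  -8 -33]
 [ -6   4 -33]]
scene start lowest pts [[ 0.118 -0.535  0.218]
 [ 0.134 -0.526  0.221]
 [ 0.135 -0.534  0.221]
 [ 0.138 -0.532  0.221]
 [ 0.127 -0.536  0.223]
 [ 0.129 -0.534  0.223]
 [ 0.16  -0.63   0.223]
 [ 0.155 -0.627  0.223]
 [ 0.12  -0.535  0.224]
 [ 0.163 -0.628  0.224]]
178 [112 111 106 113 169 170] [0.335 0.339 0.339 0.342 0.122 0.124]
180 [103 110 108 114 169 163] [0.138 0.329 0.331 0.33  0.12  0.121]
182 [123 108 109  99 167 153] [0.124 0.279 0.277 0.263 0.123 0.125]
184 [161 119 108 101 167 161] [0.117 0.269 0.272 0.259 0.121 0.143]
186 [168 124 109 115 163 161] [0.126 0.26  0.265 0.248 0.12  0.161]
188 [167 136 106 150 158 161] [0.122 0.254 0.254 0.121 0.121 0.164]
190 [160 140  81 148 164 160] [0.125 0.118 0.229 0.122 0.168 0.168]
192 [169 113  57  92 144 137] [0.121 0.225 0.23  0.225 0.16  0.168]
194 [179 125  50  93 155 117] [0.12  0.215 0.222 0.222 0.163 0.157]
196 [178 136  71 142 152 130] [0.123 0.158 0.217 0.142 0.163 0.145]
198 [170 132 101 160 144 157] [0.133 0.168 0.206 0.161 0.158 0.146]
200 [162 110 105 161 145 160] [0.133 0.154 0.195 0.159 0.152 0.141]
202 [145  87 107 155 157 147] [0.167 0.148 0.185 0.16  0.144 0.144]
204 [121  94 106 145 163 123] [0.166 0.142 0.175 0.163 0.144 0.138]
```

Confirmed in three views: the real fingertips are about 33 mm short of the reported TCP along tool z. I'll allow for that by opening, going down 33 mm more and gripping.

```bash
python3 -m pendant '[{"translation":[0,0,-3],"twist":[0,0,0],"grip":0},{"translation":[0,0,0],"twist":[0,0,0],"grip":0},{"translation":[0,0,0],"twist":[0,0,0],"grip":0},{"translation":[0,0,0],"twist":[0,0,0],"grip":0},{"translation":[0,0,0],"twist":[0,0,0],"grip":0},{"translation":[0,0,12],"twist":[0,0,0],"grip":0},{"translation":[0,0,12],"twist":[0,0,0],"grip":0},{"translation":[0,0,12],"twist":[0,0,0],"grip":0},{"translation":[0,0,0],"twist":[0,0,0],"grip":-0.3},{"translation":[0,0,0],"twist":[0,0,0],"grip":-0.4}]' 8
python3 st.py; python3 -m pendant '[{"translation":[0,0,0],"twist":[0,0,0],"grip":-0.6},{"translation":[0,0,0],"twist":[0,0,0],"grip":-0.8},{"translation":[0,0,0],"twist":[0,0,0],"grip":-0.8},{"translation":[0,0,0],"twist":[0,0,0],"grip":-0.8},{"translation":[0,0,0],"twist":[0,0,0],"grip":-0.8},{"translation":[0,0,0],"twist":[0,0,0],"grip":-0.8},{"translation":[0,0,0],"twist":[0,0,0],"grip":-0.8},{"translation":[0,0,0],"twist":[0,0,0],"grip":-0.8},{"translation":[0,0,0],"twist":[0,0,0],"grip":-0.8},{"translation":[0,0,0],"twist":[0,0,0],"grip":-0.8}]' 10; python3 st.py
```

```text
t: 5.25
tool_pos: [0.5757, -0.1157, 0.173]
orientation: [3.078, 0.614, 0.005]
force: [0.7, 0.2, 0.5]
opening: 0.0348
TCP latch-frame vs knob start mm [  0.5   0.3 -47. ] y in tool [ 0.002 -1.    -0.003] F xyz latch [ 0.7 -0.1  0.5] open 0.0347901936247817 torque [-0.04  0.01  0.02]
t: 6.25
tool_pos: [0.5756, -0.1158, 0.1728]
orientation: [3.078, 0.614, 0.004]
force: [-0.2, -0.5, -2.2]
opening: 0.0228
TCP latch-frame vs knob start mm [  0.3   0.3 -47.2] y in tool [ 0.002 -1.    -0.003] F xyz latch [-0.4 -0.4 -2.2] open 0.02275164145010011 torque [-0.04 -0.05 -0.01]
```

Gripped at 22.8 mm, which fits the knob. Next I throw the bolt about 40 mm, staying short of the notch.

```bash
python3 -m pendant '[{"translation":[0,-3,0],"twist":[0,0,0],"grip":-0.8},{"translation":[0,-5,0],"twist":[0,0,0],"grip":-0.8},{"translation":[0,-6,0],"twist":[0,0,0],"grip":-0.8},{"translation":[0,-6,0],"twist":[0,0,0],"grip":-0.8},{"translation":[0,-6,0],"twist":[0,0,0],"grip":-0.8},{"translation":[0,-6,0],"twist":[0,0,0],"grip":-0.8},{"translation":[0,-6,0],"twist":[0,0,0],"grip":-0.8},{"translation":[0,-4,0],"twist":[0,0,0],"grip":-0.8},{"translation":[0,0,0],"twist":[0,0,0],"grip":-0.8},{"translation":[0,0,0],"twist":[0,0,0],"grip":-0.8}]'; python3 st.py
```

```text
t: 7.25
tool_pos: [0.5585, -0.0742, 0.1729]
orientation: [3.076, 0.613, 0.006]
force: [1.5, -2.0, -4.5]
opening: 0.0233
TCP latch-frame vs knob start mm [  0.5  45.3 -47.1] y in tool [ 0.002 -1.    -0.006] F xyz latch [ 0.7 -2.4 -4.5] open 0.02334055826049556 torque [-0.35 -0.28 -0.02]
```

```bash
python3 -m pendant '[{"translation":[0,4,0],"twist":[0,0,0],"grip":-0.8},{"translation":[-6,0,0.5],"twist":[0,0,0],"grip":-0.8},{"translation":[-8,0,1],"twist":[0,0,0],"grip":-0.8},{"translation":[-8,0,2],"twist":[0,0,0],"grip":-0.8},{"translation":[-7,0,3],"twist":[0,0,0],"grip":-0.8},{"translation":[-7,0,3.5],"twist":[0,0,0],"grip":-0.8},{"translation":[-4,0,3],"twist":[0,0,0],"grip":-0.8},{"translation":[0,0,0],"twist":[0,0,0],"grip":-0.8},{"translation":[0,0,0],"twist":[0,0,0],"grip":-0.8},{"translation":[0,0,0],"twist":[0,0,0],"grip":-0.8}]'; python3 st.py
```

```text
t: 8.25
tool_pos: [0.5208, -0.0934, 0.1605]
orientation: [3.078, 0.614, 0.012]
force: [-0.0, 1.9, 0.7]
opening: 0.0231
TCP latch-frame vs knob start mm [-41.8  41.9 -59.5] y in tool [ 0.002 -1.    -0.004] F xyz latch [0.7 1.8 0.7] open 0.02312590237019457 torque [ 0.32 -0.09  0.  ]
```

```bash
python3 -m pendant '[{"translation":[-2,0,2],"twist":[0,0,0],"grip":-0.8},{"translation":[-2,0,2],"twist":[0,0,0],"grip":-0.8},{"translation":[-1.5,0,2],"twist":[0,0,0],"grip":-0.8},{"translation":[-1,0,1],"twist":[0,0,0],"grip":-0.8},{"translation":[0,0,0],"twist":[0,0,0],"grip":-0.8},{"translation":[0,0,0],"twist":[0,0,0],"grip":-0.8},{"translation":[0,0,0],"twist":[0,0,0],"grip":-0.8},{"translation":[0,0,0],"twist":[0,0,0],"grip":-0.8},{"translation":[0,0,0],"twist":[0,0,0],"grip":-0.8},{"translation":[0,0,0],"twist":[0,0,0],"grip":-0.8}]'; python3 st.py
```

```text
t: 9.25
tool_pos: [0.5142, -0.0962, 0.154]
orientation: [3.078, 0.615, 0.01]
force: [-1.0, 2.3, 2.9]
opening: 0.0231
TCP latch-frame vs knob start mm [-48.9  41.9 -66. ] y in tool [ 0.003 -1.    -0.004] F xyz latch [-0.1  2.5  2.9] open 0.02311979107213436 torque [ 0.33  0.25 -0.01]
```

```bash
python3 -m pendant '[{"translation":[-1,0,1.5],"twist":[0,0,0],"grip":-0.8},{"translation":[0,0,0],"twist":[0,0,0],"grip":-0.8},{"translation":[-0.8,0,1.2],"twist":[0,0,0],"grip":-0.8},{"translation":[0,0,0],"twist":[0,0,0],"grip":-0.8},{"translation":[0,0,0],"twist":[0,0,0],"grip":-0.8},{"translation":[0,0,0],"twist":[0,0,0],"grip":-0.8},{"translation":[0,0,0],"twist":[0,0,0],"grip":-0.8},{"translation":[0,0,0],"twist":[0,0,0],"grip":-0.8},{"translation":[0,0,0],"twist":[0,0,0],"grip":-0.8},{"translation":[0,0,0],"twist":[0,0,0],"grip":-0.8}]'; python3 st.py
```

```text
t: 10.25
tool_pos: [0.5118, -0.0972, 0.151]
orientation: [3.078, 0.615, 0.008]
force: [-3.2, 1.1, 4.0]
opening: 0.0234
TCP latch-frame vs knob start mm [-51.5  41.9 -69. ] y in tool [ 0.003 -1.    -0.004] F xyz latch [-2.6  2.2  4. ] open 0.02339935174611873 torque [ 0.29  0.37 -0.06]
```

The handle is resting lightly on the low edge at about 0.87 rad. Next I slide it along towards the horn.

```bash
python3 -m pendant '[{"translation":[0,-1.5,0],"twist":[0,0,0],"grip":-0.8},{"translation":[0,-1.5,0],"twist":[0,0,0],"grip":-0.8},{"translation":[0,-1.5,0],"twist":[0,0,0],"grip":-0.8},{"translation":[0,-1.5,0],"twist":[0,0,0],"grip":-0.8},{"translation":[0,-1.5,0],"twist":[0,0,0],"grip":-0.8},{"translation":[0,-1,0],"twist":[0,0,0],"grip":-0.8},{"translation":[0,0,0],"twist":[0,0,0],"grip":-0.8},{"translation":[0,0,0],"twist":[0,0,0],"grip":-0.8},{"translation":[0,0,0],"twist":[0,0,0],"grip":-0.8},{"translation":[0,0,0],"twist":[0,0,0],"grip":-0.8}]'; python3 st.py
```

```text
t: 11.25
tool_pos: [0.5095, -0.0914, 0.1511]
orientation: [3.073, 0.612, 0.011]
force: [0.2, -2.8, 1.3]
opening: 0.0233
TCP latch-frame vs knob start mm [-51.5  48.1 -68.9] y in tool [ 0.001 -1.    -0.009] F xyz latch [-0.9 -2.6  1.3] open 0.02334662321456833 torque [-0.42 -0.1   0.  ]
```

```bash
python3 -m pendant '[{"translation":[0,-1.5,0],"twist":[0,0,0],"grip":-0.8},{"translation":[0,-1.5,0],"twist":[0,0,0],"grip":-0.8},{"translation":[0,-1.5,0],"twist":[0,0,0],"grip":-0.8},{"translation":[0,0,0],"twist":[0,0,0],"grip":-0.8},{"translation":[0,-1,0],"twist":[0,0,0],"grip":-0.8},{"translation":[0,0,0],"twist":[0,0,0],"grip":-0.8},{"translation":[0,0,0],"twist":[0,0,0],"grip":-0.8},{"translation":[0,0,0],"twist":[0,0,0],"grip":-0.8},{"translation":[0,0,0],"twist":[0,0,0],"grip":-0.8},{"translation":[0,0,0],"twist":[0,0,0],"grip":-0.8}]'; python3 st.py
```

```text
t: 12.25
tool_pos: [0.5071, -0.0858, 0.1511]
orientation: [3.073, 0.612, 0.011]
force: [-0.0, -2.6, 0.8]
opening: 0.023
TCP latch-frame vs knob start mm [-51.5  54.1 -68.9] y in tool [ 0.001 -1.    -0.009] F xyz latch [-1.  -2.4  0.8] open 0.023036608163753657 torque [-0.49 -0.05 -0.02]
```

```bash
python3 -m pendant '[{"translation":[0,-1,0],"twist":[0,0,0],"grip":-0.8},{"translation":[0,0,0],"twist":[0,0,0],"grip":-0.8},{"translation":[0,0,0],"twist":[0,0,0],"grip":-0.8},{"translation":[0,0,0],"twist":[0,0,0],"grip":-0.8},{"translation":[0,-1,0],"twist":[0,0,0],"grip":-0.8},{"translation":[0,0,0],"twist":[0,0,0],"grip":-0.8},{"translation":[0,0,0],"twist":[0,0,0],"grip":-0.8},{"translation":[0,0,0],"twist":[0,0,0],"grip":-0.8},{"translation":[0,0,0],"twist":[0,0,0],"grip":-0.8},{"translation":[0,0,0],"twist":[0,0,0],"grip":-0.8}]'; python3 st.py
```

```text
t: 13.25
tool_pos: [0.5067, -0.0847, 0.1511]
orientation: [3.072, 0.611, 0.012]
force: [0.1, -3.7, 1.1]
opening: 0.0233
TCP latch-frame vs knob start mm [-51.5  55.4 -68.9] y in tool [ 0.001 -1.    -0.011] F xyz latch [-1.3 -3.4  1.1] open 0.023254678390702884 torque [-0.53 -0.1  -0.03]
```

```bash
python3 -m pendant '[{"translation":[0,-1.5,0],"twist":[0,0,0],"grip":-0.8},{"translation":[0,0,0],"twist":[0,0,0],"grip":-0.8},{"translation":[0,0,0],"twist":[0,0,0],"grip":-0.8},{"translation":[0,0,0],"twist":[0,0,0],"grip":-0.8},{"translation":[0,0,0],"twist":[0,0,0],"grip":-0.8},{"translation":[0,0,0],"twist":[0,0,0],"grip":-0.8},{"translation":[0,0,0],"twist":[0,0,0],"grip":-0.8},{"translation":[0,0,0],"twist":[0,0,0],"grip":-0.8},{"translation":[0,0,0],"twist":[0,0,0],"grip":-0.8},{"translation":[0,0,0],"twist":[0,0,0],"grip":-0.8}]'; python3 st.py
```

```text
t: 14.25
tool_pos: [0.5068, -0.0848, 0.1511]
orientation: [3.069, 0.609, 0.013]
force: [1.0, -3.7, -0.1]
opening: 0.0233
TCP latch-frame vs knob start mm [-51.4  55.3 -68.9] y in tool [ 0.    -1.    -0.014] F xyz latch [-0.4 -3.8 -0.1] open 0.023281459561762183 torque [-0.6  -0.11 -0.03]
```

The slide stopped at 55.3 mm, where 1.5 mm commanded gave no motion. This is the horn, and it matches the camera estimate. I'll ease back 1.5 mm and start turning down.

```bash
python3 -m pendant '[{"translation":[0,1.5,0],"twist":[0.014,0,0],"grip":-0.8},{"translation":[0,0,0],"twist":[0,0,0],"grip":-0.8},{"translation":[-1.2,0,1.5],"twist":[0,0,0],"grip":-0.8},{"translation":[-1.2,0,1.5],"twist":[0,0,0],"grip":-0.8},{"translation":[-1.2,0,1.6],"twist":[0,0,0],"grip":-0.8},{"translation":[-1.1,0,1.7],"twist":[0,0,0],"grip":-0.8},{"translation":[0,0,0],"twist":[0,0,0],"grip":-0.8},{"translation":[0,0,0],"twist":[0,0,0],"grip":-0.8},{"translation":[0,0,0],"twist":[0,0,0],"grip":-0.8},{"translation":[0,0,0],"twist":[0,0,0],"grip":-0.8}]'; python3 st.py
```

```text
t: 15.25
tool_pos: [0.5022, -0.0868, 0.1446]
orientation: [-3.077, -0.612, -0.008]
force: [-0.7, -1.3, 2.9]
opening: 0.023
TCP latch-frame vs knob start mm [-56.4  55.1 -75.4] y in tool [ 0.001 -1.     0.004] F xyz latch [-1.2 -1.   2.9] open 0.022997168985369174 torque [-0.23  0.07  0.05]
```

It's past the 0.87 rad edge with only 2.9 N, so the handle is entering the notch. I'll continue the arc.

```bash
python3 -m pendant '[{"translation":[-1,0,2],"twist":[0,0,0],"grip":-0.8},{"translation":[-1,0,2.5],"twist":[0,0,0],"grip":-0.8},{"translation":[-1,0,2.5],"twist":[0,0,0],"grip":-0.8},{"translation":[-0.8,0,2.5],"twist":[0,0,0],"grip":-0.8},{"translation":[-0.8,0,2.5],"twist":[0,0,0],"grip":-0.8},{"translation":[-0.6,0,2.5],"twist":[0,0,0],"grip":-0.8},{"translation":[0,0,0],"twist":[0,0,0],"grip":-0.8},{"translation":[0,0,0],"twist":[0,0,0],"grip":-0.8},{"translation":[0,0,0],"twist":[0,0,0],"grip":-0.8},{"translation":[0,0,0],"twist":[0,0,0],"grip":-0.8}]'; python3 st.py
```

```text
t: 16.25
tool_pos: [0.4955, -0.0894, 0.128]
orientation: [-3.077, -0.611, -0.003]
force: [-2.8, -3.6, 3.0]
opening: 0.023
TCP latch-frame vs knob start mm [-63.6  55.2 -92. ] y in tool [ 0.    -1.     0.004] F xyz latch [-3.9 -2.2  3. ] open 0.02301738044937207 torque [-0.44  0.42  0.01]
```

```bash
python3 -m pendant '[{"translation":[-0.3,0,2.5],"twist":[0,0,0],"grip":-0.8},{"translation":[-0.3,0,2.5],"twist":[0,0,0],"grip":-0.8},{"translation":[-0.3,0,2.5],"twist":[0,0,0],"grip":-0.8},{"translation":[-0.2,0,2.5],"twist":[0,0,0],"grip":-0.8},{"translation":[0,0,2],"twist":[0,0,0],"grip":-0.8},{"translation":[0,0,2],"twist":[0,0,0],"grip":-0.8},{"translation":[0,0,0],"twist":[0,0,0],"grip":-0.8},{"translation":[0,0,0],"twist":[0,0,0],"grip":-0.8},{"translation":[0,0,0],"twist":[0,0,0],"grip":-0.8},{"translation":[0,0,0],"twist":[0,0,0],"grip":-0.8}]'; python3 st.py
```

```text
t: 17.25
tool_pos: [0.4936, -0.0902, 0.1125]
orientation: [-3.077, -0.611, 0.001]
force: [-3.8, -3.2, 1.0]
opening: 0.0235
TCP latch-frame vs knob start mm [ -65.7   55.3 -107.5] y in tool [ 0.    -1.     0.004] F xyz latch [-4.7 -1.5  1. ] open 0.023471638757603868 torque [-0.56  0.44  0.03]
```

```bash
python3 -m pendant '[{"translation":[0,0,1.5],"twist":[0,0,0],"grip":-0.8},{"translation":[0,0,1.5],"twist":[0,0,0],"grip":-0.8},{"translation":[0,0,1],"twist":[0,0,0],"grip":-0.8},{"translation":[0,0,0],"twist":[0,0,0],"grip":-0.8},{"translation":[0,0,0],"twist":[0,0,0],"grip":-0.8},{"translation":[0,0,0],"twist":[0,0,0],"grip":-0.8},{"translation":[0,0,0],"twist":[0,0,0],"grip":-0.8},{"translation":[0,0,0],"twist":[0,0,0],"grip":-0.8},{"translation":[0,0,0],"twist":[0,0,0],"grip":-0.8},{"translation":[0,0,0],"twist":[0,0,0],"grip":-0.8}]'; python3 st.py; python3 -m pendant '[{"translation":[0,0,1],"twist":[0,0,0],"grip":-0.8},{"translation":[0,0,0],"twist":[0,0,0],"grip":-0.8},{"translation":[0,0,1],"twist":[0,0,0],"grip":-0.8},{"translation":[0,0,0],"twist":[0,0,0],"grip":-0.8},{"translation":[0,0,0],"twist":[0,0,0],"grip":-0.8},{"translation":[0,0,0],"twist":[0,0,0],"grip":-0.8},{"translation":[0,0,0],"twist":[0,0,0],"grip":-0.8},{"translation":[0,0,0],"twist":[0,0,0],"grip":-0.8},{"translation":[0,0,0],"twist":[0,0,0],"grip":-0.8},{"translation":[0,0,0],"twist":[0,0,0],"grip":-0.8}]'; python3 st.py
```

```text
t: 18.25
tool_pos: [0.4936, -0.0902, 0.1083]
orientation: [-3.077, -0.611, 0.0]
force: [-1.5, -2.8, 1.4]
opening: 0.0227
TCP latch-frame vs knob start mm [ -65.7   55.2 -111.7] y in tool [ 0.    -1.     0.004] F xyz latch [-2.5 -2.   1.4] open 0.022678311890433425 torque [-0.56  0.39 -0.04]
t: 19.25
tool_pos: [0.4937, -0.0902, 0.106]
orientation: [-3.077, -0.611, 0.0]
force: [-2.2, -2.9, 0.6]
opening: 0.0232
TCP latch-frame vs knob start mm [ -65.6   55.2 -114. ] y in tool [ 0.    -1.     0.004] F xyz latch [-3.1 -1.9  0.6] open 0.0231512048309024 torque [-0.55  0.39 -0.04]
```

```bash
python3 -m pendant '[{"translation":[0,0,1],"twist":[0,0,0],"grip":-0.8},{"translation":[0,0,0],"twist":[0,0,0],"grip":-0.8},{"translation":[0,0,0],"twist":[0,0,0],"grip":-0.8},{"translation":[0,0,1],"twist":[0,0,0],"grip":-0.8},{"translation":[0,0,0],"twist":[0,0,0],"grip":-0.8},{"translation":[0,0,0],"twist":[0,0,0],"grip":-0.8},{"translation":[0,0,0],"twist":[0,0,0],"grip":-0.8},{"translation":[0,0,0],"twist":[0,0,0],"grip":-0.8},{"translation":[0,0,0],"twist":[0,0,0],"grip":-0.8},{"translation":[0,0,0],"twist":[0,0,0],"grip":-0.8}]'; python3 st.py
python3 - <<'E'
from h import *
p,d=robot.read_camera("wrist");i=robot.camera_info("wrist");np.savez("w3.npz",p=p,d=d,M=i["cam_to_world"]);cv2.imwrite("pics/w3.png",cv2.resize(p[120:280,210:430],None,fx=3.6,fy=3.6,interpolation=cv2.INTER_CUBIC)[:,:,::-1])
E
```

```text
t: 20.25
tool_pos: [0.4939, -0.0901, 0.1039]
orientation: [-3.077, -0.611, -0.001]
force: [-1.6, -3.1, 0.9]
opening: 0.0232
TCP latch-frame vs knob start mm [ -65.3   55.2 -116.1] y in tool [ 0.    -1.     0.004] F xyz latch [-2.7 -2.2  0.9] open 0.023216242182441674 torque [-0.53  0.32  0.02]
```

View pics/w3.png

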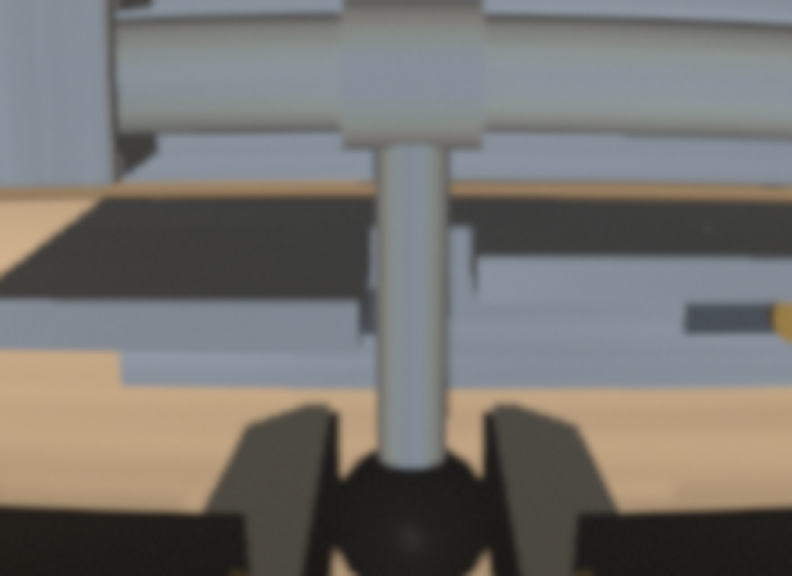

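The wrist view shows the bar inside the notch: horn edge at crop column 360, low edge at column 475, bar at columns 378–447. The knob is between the pads. Next I check how level the bar is by depth.

```bash
cat > bar.py <<'E'
import sys
from h import *
i=robot.camera_info("wrist");f=200/np.tan(np.radians(i["vertical_fov"])/2)
def bar(fn,u0):
    z=np.load(fn);D,M,p=z["d"],z["M"],z["p"]
    V,U=np.mgrid[0:400,0:640];a=U-i["cx"];b=V-i["cy"];r=np.hypot(a,b)+1e-9;t=r/f
    C=np.stack([np.tan(t)*a/r*D,-np.tan(t)*b/r*D,-D],-1)@M[:3,:3].T+M[:3,3]
    y=np.array([-.3818,.9242,0]);x=np.array([.9242,.3818,0]);K=np.array([.5754-.0016,-.1169,.154])
    W=(C-K)@np.array([x,y,[0,0,1]]).T*1e3
    return W,p
if __name__=="__main__":
    W,p=bar(sys.argv[1],0)
    for v in range(int(sys.argv[3]),int(sys.argv[4]),6): print(v,p[v,int(sys.argv[2])],np.round(np.median(W[v-1:v+2,int(sys.argv[2])-2:int(sys.argv[2])+3].reshape(-1,3),0),1))
E
python3 bar.py w3.npz 324 130 284
```

```text
130 [133 139 137] [ 4.6 55.8 10. ]
136 [134 143 152] [ 2.  55.8 10.9]
142 [134 143 153] [-0.6 55.8 11.7]
148 [134 142 149] [-3.4 55.8 11.4]
154 [132 137 133] [-6.4 55.8  9.8]
160 [122 128 133] [-9.5 55.8  6.4]
166 [130 139 149] [-12.3  55.8   6.8]
172 [130 139 150] [-15.1  55.8   6.8]
178 [130 139 149] [-18.1  55.8   6.3]
184 [130 139 150] [-21.   55.8   6.5]
190 [130 139 150] [-23.8  55.8   6.6]
196 [130 139 149] [-26.7  55.8   6.7]
202 [130 139 149] [-29.6  55.8   6.6]
208 [129 138 149] [-32.6  55.8   6.8]
214 [130 138 149] [-36.   55.8   6.9]
220 [130 139 149] [-38.9  55.8   6.6]
226 [130 139 149] [-42.1  55.8   6.9]
232 [130 138 148] [-45.1  55.8   7. ]
238 [130 138 148] [-48.2  55.8   6.8]
244 [130 138 148] [-51.6  55.8   6.9]
250 [73 77 82] [-54.6  55.8   7.7]
256 [32 30 29] [-56.9  55.7   9.9]
262 [34 32 32] [-59.1  55.7  12.2]
268 [45 43 41] [-61.8  55.7  13.5]
274 [37 34 33] [-65.   55.7  14.1]
280 [32 30 28] [-68.7  55.7  13.4]
```

The bar's top reads 6.7 ± 0.3 mm along its whole length, so it is level to about 0.01 rad. One more small feel downward to check that it's bottomed, then release.

```bash
python3 -m pendant '[{"translation":[0,0,1.5],"twist":[0,0,0],"grip":-0.8},{"translation":[0,0,0],"twist":[0,0,0],"grip":-0.8},{"translation":[0,0,0],"twist":[0,0,0],"grip":-0.8},{"translation":[0,0,0],"twist":[0,0,0],"grip":-0.8},{"translation":[0,0,0],"twist":[0,0,0],"grip":-0.8},{"translation":[0,0,0],"twist":[0,0,0],"grip":-0.8},{"translation":[0,0,0],"twist":[0,0,0],"grip":-0.8},{"translation":[0,0,0],"twist":[0,0,0],"grip":-0.8},{"translation":[0,0,0],"twist":[0,0,0],"grip":-0.8},{"translation":[0,0,0],"twist":[0,0,0],"grip":-0.8}]'; python3 st.py
python3 - <<'E'
from h import *
i=robot.camera_info("wrist");p,d=robot.read_camera("wrist");np.savez("w4.npz",p=p,d=d,M=i["cam_to_world"])
from bar import bar
for fn in("w3.npz","w4.npz"):
    W,p=bar(fn,0);q=W[162:246,322:327].reshape(-1,3);c=np.polyfit(q[:,0],q[:,2],1);print(fn,"slope",c,"ball top",np.nanmax(W[262:290,322:327,2]),"bar y",q[:,1].mean())
E
```

```text
t: 21.3
tool_pos: [0.4941, -0.09, 0.1024]
orientation: [-3.077, -0.611, -0.001]
force: [-1.8, -3.0, 1.3]
opening: 0.0228
TCP latch-frame vs knob start mm [ -65.2   55.2 -117.6] y in tool [ 0.    -1.     0.004] F xyz latch [-2.8 -2.1  1.3] open 0.022813574258194764 torque [-0.53  0.34  0.02]
w3.npz slope [ 0.17772011 12.83917942] ball top 149.07397942425735 bar y 55.781351386243884
w4.npz slope [ 0.19120069 12.52357804] ball top 13.872533056960817 bar y 55.77889530802065
```

```bash
python3 - <<'E'
from h import *
from bar import bar
for fn in("w3.npz","w4.npz"):
    W,p=bar(fn,0);q=W[160:260,322:327].reshape(-1,3);q=q[(q[:,2]<9)&(q[:,2]>0)&(q[:,0]>-50)&(q[:,0]<-11)];c=np.polyfit(q[:,0],q[:,2],1);b=W[262:290,322:327,2];print(fn,"slope",c,"ball top",np.max(b[b<20]),"floor",np.median(W[188:200,339,:],0))
E
```

```text
w3.npz slope [-0.01005875  6.40514469] ball top 15.448475674343765 floor [-28.58834044  48.10546425  -4.92148208]
w4.npz slope [0.00778414 6.28853581] ball top 13.872533056960817 floor [-27.14325825  48.26829365  -3.12962965]
```

```bash
python3 -m pendant '[{"translation":[0,0,1.5],"twist":[0,0,0],"grip":-0.8},{"translation":[0,0,0],"twist":[0,0,0],"grip":-0.8},{"translation":[0,0,0],"twist":[0,0,0],"grip":-0.8},{"translation":[0,0,1.5],"twist":[0,0,0],"grip":-0.8},{"translation":[0,0,0],"twist":[0,0,0],"grip":-0.8},{"translation":[0,0,0],"twist":[0,0,0],"grip":-0.8},{"translation":[0,0,0],"twist":[0,0,0],"grip":-0.8},{"translation":[0,0,0],"twist":[0,0,0],"grip":-0.8},{"translation":[0,0,0],"twist":[0,0,0],"grip":-0.8},{"translation":[0,0,0],"twist":[0,0,0],"grip":-0.8}]'; python3 st.py
python3 - <<'E'
from h import *
i=robot.camera_info("wrist");p,d=robot.read_camera("wrist");np.savez("w5.npz",p=p,d=d,M=i["cam_to_world"])
from bar import bar
for fn in("w4.npz","w5.npz"):
    W,p=bar(fn,0);q=W[150:260,322:327].reshape(-1,3);q=q[(q[:,2]<9)&(q[:,2]>0)&(q[:,0]>-50)&(q[:,0]<-11)];c=np.polyfit(q[:,0],q[:,2],1);b=W[255:290,322:327,2];print(fn,"slope",c,"ball top",np.max(b[b<20]))
E
```

```text
t: 22.35
tool_pos: [0.4945, -0.0899, 0.1008]
orientation: [-3.077, -0.612, -0.003]
force: [-3.4, -2.8, 2.3]
opening: 0.0231
TCP latch-frame vs knob start mm [ -64.7   55.2 -119.2] y in tool [ 0.001 -1.     0.004] F xyz latch [-4.2 -1.3  2.3] open 0.02306067950378964 torque [-0.46  0.45 -0.02]
w4.npz slope [0.00778414 6.28853581] ball top 13.872533056960817
w5.npz slope [0.02147002 6.44955637] ball top 12.804245719745033
```

```bash
python3 -m pendant '[{"translation":[0,0,1.5],"twist":[0,0,0],"grip":-0.8},{"translation":[0,0,0],"twist":[0,0,0],"grip":-0.8},{"translation":[0,0,0],"twist":[0,0,0],"grip":-0.8},{"translation":[0,0,0],"twist":[0,0,0],"grip":-0.8},{"translation":[0,0,0],"twist":[0,0,0],"grip":-0.8},{"translation":[0,0,0],"twist":[0,0,0],"grip":-0.8},{"translation":[0,0,0],"twist":[0,0,0],"grip":-0.8},{"translation":[0,0,0],"twist":[0,0,0],"grip":-0.8},{"translation":[0,0,0],"twist":[0,0,0],"grip":-0.8},{"translation":[0,0,0],"twist":[0,0,0],"grip":-0.8}]'; python3 st.py
python3 - <<'E'
from h import *
i=robot.camera_info("wrist");p,d=robot.read_camera("wrist");np.savez("w6.npz",p=p,d=d,M=i["cam_to_world"])
from bar import bar
for fn in("w5.npz","w6.npz"):
    W,p=bar(fn,0);q=W[150:260,322:327].reshape(-1,3);q=q[(q[:,2]<9)&(q[:,2]>0)&(q[:,0]>-50)&(q[:,0]<-11)];c=np.polyfit(q[:,0],q[:,2],1);b=W[255:290,322:327,2];print(fn,"slope",c,"ball top",np.max(b[b<20]))
E
```

```text
t: 23.4
tool_pos: [0.4948, -0.0898, 0.1002]
orientation: [-3.077, -0.612, -0.004]
force: [-3.6, -2.3, 3.7]
opening: 0.0232
TCP latch-frame vs knob start mm [ -64.5   55.2 -119.8] y in tool [ 0.001 -1.     0.004] F xyz latch [-4.2 -0.7  3.7] open 0.023191574243025884 torque [-0.39  0.6   0.01]
w5.npz slope [0.02147002 6.44955637] ball top 12.804245719745033
w6.npz slope [0.02979899 6.56893936] ball top 12.928173978704105
```

Bottomed: the ball no longer drops while the force starts to rise, still under 4 N. Now I release and lift straight up.

```bash
python3 -m pendant '[{"translation":[0,0,0],"twist":[0,0,0],"grip":-0.1},{"translation":[0,0,0],"twist":[0,0,0],"grip":-0.1},{"translation":[0,0,0],"twist":[0,0,0],"grip":-0.1},{"translation":[0,0,0],"twist":[0,0,0],"grip":-0.1},{"translation":[0,0,0],"twist":[0,0,0],"grip":-0.1},{"translation":[0,0,-10],"twist":[0,0,0],"grip":-0.1},{"translation":[0,0,-20],"twist":[0,0,0],"grip":-0.1},{"translation":[0,0,-40],"twist":[0,0,0],"grip":-0.1},{"translation":[0,0,-40],"twist":[0,0,0],"grip":-0.1},{"translation":[0,0,-40],"twist":[0,0,0],"grip":-0.1}]'; python3 st.py
python3 -m pendant '[{"translation":[0,0,0],"twist":[0,0,0],"grip":-0.1},{"translation":[0,0,0],"twist":[0,0,0],"grip":-0.1},{"translation":[0,0,0],"twist":[0,0,0],"grip":-0.1},{"translation":[0,0,0],"twist":[0,0,0],"grip":-0.1},{"translation":[0,0,0],"twist":[0,0,0],"grip":-0.1},{"translation":[0,0,0],"twist":[0,0,0],"grip":-0.1},{"translation":[0,0,0],"twist":[0,0,0],"grip":-0.1},{"translation":[0,0,0],"twist":[0,0,0],"grip":-0.1},{"translation":[0,0,0],"twist":[0,0,0],"grip":-0.1},{"translation":[0,0,0],"twist":[0,0,0],"grip":-0.1}]'
python3 - <<'E'
from h import *
i=robot.camera_info("wrist");p,d=robot.read_camera("wrist");np.savez("w7.npz",p=p,d=d,M=i["cam_to_world"])
cv2.imwrite("pics/w7.png",p[:,:,::-1])
E
```

```text
t: 24.45
tool_pos: [0.4904, -0.0877, 0.2484]
orientation: [-3.068, -0.611, 0.013]
force: [0.9, 0.2, -0.0]
opening: 0.0419
TCP latch-frame vs knob start mm [-67.7  58.8  28.4] y in tool [ 0.001 -1.     0.015] F xyz latch [ 0.9 -0.2 -0. ] open 0.04185896082905652 torque [ 0.01 -0.    0.  ]
t: 25.45
tool_pos: [0.4916, -0.088, 0.2529]
orientation: [-3.07, -0.612, 0.005]
force: [0.1, -0.2, -0.0]
opening: 0.0419
```

View pics/w7.png

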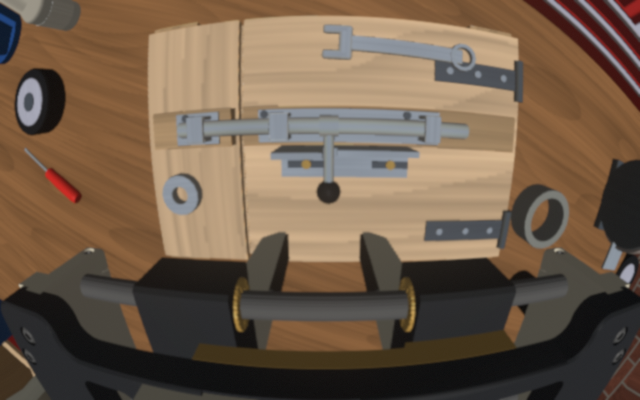

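The final view shows the rod tip inside the staple at (200,127), the handle down through the keeper notch with the knob at (328,192), and the spanner and bearing in place. One last numeric check of how level the bar is, and whether anything moved, then I hand in.

```bash
python3 - <<'E'
from h import *
from bar import bar
W,p=bar("w7.npz",0)
q=W[130:200,327:331].reshape(-1,3);q=q[(q[:,2]<9)&(q[:,2]>0)&(q[:,0]>-50)&(q[:,0]<-11)];print("slope",np.polyfit(q[:,0],q[:,2],1),len(q))
b=W[182:204,326:331].reshape(-1,3);b=b[b[:,2]<20];print("ball top",b[b[:,2].argmax()])
a=np.load("top0.npz")["p"];t,_=robot.read_camera("top");D=(cv2.absdiff(a,t).max(2)>50).astype(np.uint8);D[:,:110]=0;D=cv2.morphologyEx(D,2,np.ones((3,3)))
n,l,st,c=cv2.connectedComponentsWithStats(D);print(st[1:][st[1:,4]>15])
E
```

```text
slope [0.01525809 6.34534972] 163
ball top [-61.87414418  54.92306605  13.43865549]
[[ 332  139   35   16  174]
 [ 369  150    8    5   31]
 [ 378  152    6    4   20]
 [ 393  154    6    8   36]
 [ 343  164   45   16  443]
 [ 382  178    4    6   18]
 [ 270  180  113  220 8396]
 [ 379  202   10   11   82]
 [ 266  317   13   26  190]
 [ 358  319  282   81 8442]
 [ 341  337   11   23  186]
 [ 206  349   59   51 1906]
 [ 333  360   23   28  327]
 [ 337  366    4    7   23]
 [ 330  366  188   34 4154]
 [ 255  375   14   25  233]]
```

```bash
python3 -c "
from plant import robot
robot.close_job();s=robot.read_state();print(s['t'],s['force'])"
```

```text
the job is handed in; nothing more can be done
the job is handed in; nothing more can be done
```

The bolt is thrown into the staple and the handle lies flat at the bottom of the keeper notch. I handed the job in at about 25.5 s of the 58 s allowed.

**How it went**
- I gripped the knob with 10 N and threw the bolt. I then turned the handle down until it rested lightly on the keeper's low edge, slid it until the horn stopped it, eased back and turned it down the notch.
- The bolt stopped about 55 mm from its starting place, roughly 64 mm of throw. The camera had put the notch at the same spot.
- The force readings I took after each move never passed about 6 N.

**Last checks**
- **Bar:** its top is level within about 0.015 rad, and its y position agrees with the notch.
- **Staple:** the last wrist picture shows the rod tip in the staple.
- **Gripper:** it was clear of everything, with the force near zero.

**What disagreed or was not confirmed**
- **Fingertips:** they are about 33 mm short of the reported TCP. My first grasp therefore closed on air above the knob, with no contact; I measured the offset and corrected for it.
- **Notch bottom:** I felt only a soft rise at the end, to under 4 N. I relied mainly on the bar lying level and the knob no longer dropping.
- **Loose things:** a before-and-after comparison of the top view was muddied by the arm and its shadow. It flagged a patch near the spanner, so I relied on the wrist picture, where the spanner, bearing, wheel and screwdriver look in place. I did not check the bottle, tumbler or tape separately.

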